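# Put a sherd away in the push-to-open drawer

## Task

Open the handleless push-latch drawer by pressing its front in until it springs out, lay the smaller of the two loose potsherds flat on the drawer floor without dropping it, then press the drawer front in until the latch catches again, so the drawer stays shut by itself with the sherd inside. Feel for the latch and press gently, never harder than 16 newtons, and leave the larger sherd, the small bowl and the dropper bottle where they are.

Things in the scene. Friction and masses are not known exactly. Their poses are not given: they have to be found in the camera images.
- cabinet: plain pale wooden drawer unit fixed to the table, 180 mm deep, 164 mm wide, 64 mm high, with one drawer. Origin: centre of its underside (on the table). x points from its front to its back (the drawer slides out along -x), z up.
- drawer: the drawer's flat wooden front, no handle, 12 x 164 x 60 mm, top 64 mm above the table. Origin: centre of its outer face; x points inward, z up; moves with the drawer. Behind it an open tray, 12 to 107 mm behind the outer face, 136 mm wide inside, floor 20 mm below this origin, walls 30 mm high. Press it level, along +x, near its middle.
- drawer_slide (a joint): how far the drawer is out, m. Latched shut: about 0 to 0.002, front 20 mm proud of the case. Sprung out: 0.075, 95 mm open. Push-push latch: pressed in from shut to its stop and let go, it springs out; pressed from open to its stop and let go, it catches. The stop's depth past 0 differs each time, 3 to 16 mm, so feel: pressing takes 6 to 10 N, then the force climbs. Over 16 N breaks it.
- drawer_floor (a point): point on the drawer floor, 54 mm behind the front's outer face and midway across, 14 mm above the table: the middle of the open part when the drawer is out. It moves with the drawer.
- sherd: the smaller potsherd, flat, wedge-shaped, grey-tan, 41 x 39 mm and 11 mm thick, 20 to 40 g, lying on the table. Origin: centre of its underside, z up. It is narrowest (36 mm) across the direction 119 degrees from its own x axis towards its own y axis: grip it there, with the jaws closing along that direction.
- big_sherd: bystander: the larger potsherd, flat, reddish, 52 x 47 mm, 12 mm thick. Origin: centre of its underside.
- small_bowl: bystander: small white bowl, 80 mm across, 41 mm high. Origin: centre of its underside.
- dropper: bystander: small brown dropper bottle standing upright, 33 mm across, 102 mm high. Origin: centre of its underside.
Mind the look-alikes: they are no part of the job. What is shaped like the sherd but green or orange is not meant.

How it is judged (in metres and radians):
On the way, in this order (a step that is already met when the one before it is completed fails the run):
1. the drawer is released and springs out (more than 65 mm) (value of joint drawer_slide above 0.065 m), for 0.2 s.
2. the smaller sherd lies flat in the open drawer, let go (x of sherd in the frame of drawer between 0.02 and 0.1 m and y of sherd in the frame of drawer between -0.062 and 0.062 m and z of sherd in the frame of drawer between -0.026 and -0.008 m and angle between sherd's own z axis and vertical below 0.35 rad and value of joint drawer_slide above 0.05 m and contact force between the fingers and sherd below 0.05 N), for 0.2 s.
At the end, for the whole second after the job is handed in: the drawer is latched shut by itself (joint between -2 and +4 mm) and the smaller sherd lies at rest inside it, flat within 0.35 rad, its origin 20 to 100 mm behind the front's outer face, within 62 mm of the drawer's middle line and within 12 mm above the drawer floor (value of joint drawer_slide between -0.002 and 0.004 m and x of sherd in the frame of drawer between 0.02 and 0.1 m and y of sherd in the frame of drawer between -0.062 and 0.062 m and z of sherd in the frame of drawer between -0.026 and -0.008 m and angle between sherd's own z axis and vertical below 0.35 rad and linear speed of sherd below 0.02 m/s); the robot touches nothing.
It fails at once if the robot presses on the drawer front harder than 16 N (contact force between any of the fingers, the arm and drawer above 16 N).
It fails at once if the sherd is dropped (it falls free more than 25 mm above the drawer floor) (contact force between sherd and anything else below 0.001 N and z of sherd in the frame of drawer above 0.005 m).
It fails at once if the larger sherd is moved by more than 12 mm or tipped (distance of big_sherd from where it was at the start of the episode above 0.012 m or angle between big_sherd's own z axis and vertical above 0.3 rad).
It fails at once if the small bowl is moved by more than 12 mm or tipped (distance of small_bowl from where it was at the start of the episode above 0.012 m or angle between small_bowl's own z axis and vertical above 0.3 rad).
It fails at once if the dropper bottle is moved by more than 12 mm or tipped (distance of dropper from where it was at the start of the episode above 0.012 m or angle between dropper's own z axis and vertical above 0.3 rad).
It also fails if it takes over 72 s, if anything falls off the work surface, if the arm or the gripper's body presses on something with over 40 N, if the wrist force passes 120 N, or if a joint passes its speed limit or range.

## Robot

A 6-joint arm with a two-finger parallel gripper is mounted at the origin on a cart in front of the work surface, level with it; the furniture and walls round the work are solid. World frame = base frame: x ahead of the robot, y to its left, z up, the work surface at z = 0. Lengths are in mm, angles in degrees, forces in N, time in s.
With the tool pointing down it reaches from about 300 to 850 mm from the base axis. Payload 4.2 kg.
Tool frame: the origin (TCP) lies midway between the tips of the shut fingers; the grasp point (between the pads) lies 19 mm behind it (env.grasp_offset is the distance from the TCP to the grasp point, in mm); z points along the fingers, y is the line along which they close (so a half turn about z gives the same grasp; the last joint's range is limited). The gripper opens to 91 mm and grips with 3 to 60 N. Pads are 32 mm wide; open, the fingers measure 118 mm over their backs; the gripper's body (76 mm by 178 mm) begins 60 mm behind the grasp point.
Start: joints at [64.973, 18.312, 89.639, -0, 72.044, -1.146], TCP at [232.785, 525.789, 213.976] pointing down, gripper open.
Joint ranges: [-177.97, 177.97], [-48.28, 115.42], [12.27, 149.76], [-77.06, 257.06], [2.81, 150.46], [-146.56, 146.56]. Speed limits (degrees/s): [147.25, 147.25, 180, 180, 180, 180].

## Interface

Orientations are given as [roll, pitch, yaw] about the fixed x, y, z axes, in that order (R = Rz(yaw) Ry(pitch) Rx(roll)).
In Python, from workcell import env, optics gives the robot as it stands. The module is installed in compiled form; this text tells all that it offers.
- The arm moves only by the tool send_rows, never from a script. Its argument "targets" is a list that holds one entry, the list of rows, each a list of 7 numbers: the turn, a rotation vector about the world's x, y, z scaled (see below), then the shift along the world's x, y, z scaled (see below), then the closure, from -1 (fully open) to 1 (shut). In form: [[[rx, ry, rz, x, y, z, gripper], ...]]. A call has 1 to 12 rows; each row shifts and turns the commanded pose from where the row before left it; what a row does not reach is not made up. The controller multiplies each number of a shift by 0.2 m and each number of a turn by pi/2 rad. A row lasts 1/10 s, in which the tool goes at most 50 mm and 8.59 degrees, less where a joint would pass 70% of its speed; a pose out of reach is approached as far as the arm can. A call with a number of a shift or a turn outside -1 to 1 is refused whole. A call with a gripper value outside its range is refused whole. The fingers move at their own pace and stop on an object; "grip_force" is the grip in N (left out, the last holds). Time passes only in rows, so rows that do not move let the fingers close. It gives the time, the measured TCP pose, the force, the opening and the grip force at its end, in the units of the state.
- env.state(): the state, without advancing time (a new reading comes with each control period).
- optics.grab_frame(name): name is "scene" or "side" or "wrist"; returns (picture, depth): 480x640x3 uint8, red, green, blue; 480x640 float32, mm along the optical axis (not along the pixel's ray), 0 where there is no reading.
- optics.camera_info(name): a dict with "camera_matrix" (3x3 intrinsics, pixels), "k1" (the pictures are not rectified: a ray, as slopes to the right and down, at radius r is drawn at 1 + k1 r^2 times it, then the intrinsics apply), "R" (3x3) and "t" (3): a world point X has camera coordinates R X + t; the wrist camera has in their place "mount" (4x4, takes a point from camera to tool coordinates, whose origin is the TCP and whose axes are the flange's). Camera axes: x right, y down, z forward; pixel columns grow to the right and rows downward; lengths in mm; the calibration is good to about 2 mm. A picture is of the moment at which its call begins: read the wrist's pose just before it. camera_info takes no time and is no camera call.
- env.job_done(): hands the job in; it is judged then, once.
Trained networks look in the newest picture that a camera, given by its name, has taken for a name from the list of things; names that differ only in an ending like _2 or _b are one class to them, and where a whole thing is asked for, a point or a joint stands for the part that bears it (a point fixed in the world has none). Each returns a list of dicts, best first, with "conf" (0 to 1); they miss things now and then, are a little off and sometimes report something else, mostly with a low value. They report only what shows in the picture. A call takes as long as a camera call. They do not tell look-alikes from the thing itself.
- optics.silhouettes(camera, name): "mask" (480x640 bool, what is visible of it) and "at" ([column, row] in pixels, amid what is visible of it).
- optics.place_of(camera, name): "at" ([column, row] in pixels: a listed point, or the origin of a listed thing).
The state is a dict: "time_s": time; "qpos": joint angles; "qvel": joint speeds; "effort": joint torques, N m; "ee_pos": TCP position; "ee_rot": TCP orientation; "force": force on the tool from outside, world axes, zero at the start; "torque": the same for the moment, N m; "gripper_width": finger opening in mm; "gripper_force": force on a finger pad.
Only numpy, scipy, OpenCV 4.12 (cv2) and the standard library are available. Lean on these libraries where they do the work, as an engineer would, in place of code of your own. Each camera call takes 0.05 s, during which the arm holds its last target. There are 200 camera calls.

## Working session

There is one attempt and no reset: what is moved stays moved. The work goes in short steps, Python scripts to look and compute and a tool call to move; the robot and the scene stay as the last step left them, time stands still between calls to the robot, and variables do not carry over. Pictures are saved under pics/ and viewed, at most 10 in all, crops included, and the job is handed in when it is done.

Besides the shell and the picture viewer there is one more tool, called as name(argument=value, ...), one argument or row to a line, values as JSON. send_rows: Moves the arm, as the interface text tells. Its arguments: {"type":"object","properties":{"targets":{"type":"array"},"grip_force":{"type":"number"}},"required":["targets"]}

```bash
mkdir -p pics; cat > h.py <<'E'
import numpy as np, cv2
from workcell import env, optics
def pix2world(cam,uv,depth=None,z=None,info=None,pose=None):
    i=info or optics.camera_info(cam);K=np.array(i["camera_matrix"])
    uv=np.atleast_2d(uv).astype(float)
    s=cv2.undistortPoints(uv.reshape(-1,1,2),K,np.array([i["k1"],0,0,0,0.])).reshape(-1,2)
    d=np.c_[s,np.ones(len(s))]
    if cam=="wrist":
        from scipy.spatial.transform import Rotation as Ro
        M=np.array(i["mount"]);p,r=pose
        Rt=Ro.from_euler('xyz',r,degrees=True).as_matrix()
        A=Rt@M[:3,:3];o=Rt@M[:3,3]+np.array(p)
    else:
        R=np.array(i["R"]);A=R.T;o=-R.T@np.array(i["t"])
    dw=d@A.T
    if depth is not None: return o+dw*np.asarray(depth).reshape(-1,1)
    return o+dw*((z-o[2])/dw[:,2])[:,None]
E
python3 - <<'E'
from h import *
s=env.state();print({k:np.round(v,2) if not isinstance(v,str) else v for k,v in s.items()})
ims=[]
for c in ["scene","side"]:
    im,d=optics.grab_frame(c);ims.append(im);cv2.imwrite(f"pics/{c}0.png",im[:,:,::-1]);np.save(f"{c}_d.npy",d)
    for n in ["drawer","cabinet","sherd","big_sherd","small_bowl","dropper"]:
        for m in optics.silhouettes(c,n)[:3]:
            if m["conf"]<.2: continue
            v,u=np.nonzero(m["mask"]&(d>0)); P=pix2world(c,np.c_[u,v],depth=d[v,u])
            print(c,n,round(m["conf"],2),np.round(m["at"]),"med",np.round(np.median(P,0)),"lo",np.round(np.percentile(P,3,axis=0)),"hi",np.round(np.percentile(P,97,axis=0)),"rgb",im[v,u].mean(0).round())
E
```

```text
{'time_s': np.float64(0.0), 'qpos': array([64.97, 18.35, 89.7 , -0.  , 72.05, -1.15]), 'qvel': array([ 0.06,  0.08, -0.04, -0.08,  0.06,  0.06]), 'effort': array([  0.  , -41.25, -23.2 ,   0.07,   0.05,  -0.  ]), 'ee_pos': array([232.58, 525.31, 213.13]), 'ee_rot': array([-179.9 ,   -0.  ,  156.12]), 'force': array([-0.42, -0.15,  0.55]), 'torque': array([ 0.01,  0.05, -0.01]), 'gripper_force': np.float64(0.0), 'gripper_width': np.float64(91.12)}
scene drawer 0.98 [340. 226.] med [533.   7.  32.] lo [513. -72.   6.] hi [603.  80.  62.] rgb [163. 137.  97.]
scene cabinet 0.97 [313. 204.] med [601.  36.  60.] lo [516. -61.   6.] hi [725. 117.  63.] rgb [197. 173. 121.]
scene sherd 0.89 [239. 342.] med [390. 276.   7.] lo [376. 259.   3.] hi [410. 290.  10.] rgb [ 81. 185.  98.]
scene sherd 0.87 [212. 306.] med [482. 292.   7.] lo [469. 276.   0.] hi [505. 311.  10.] rgb [144. 131. 103.]
scene sherd 0.82 [272. 300.] med [452. 193.   8.] lo [440. 177.   1.] hi [475. 209.  10.] rgb [241. 155.  74.]
scene big_sherd 0.51 [439. 224.] med [ 487. -195.    6.] lo [ 465. -220.   -2.] hi [ 513. -
[... 594 characters left out ...]
98. 172. 106.]
side sherd 0.62 [350. 281.] med [456. 194.   8.] lo [441. 178.   3.] hi [475. 209.  11.] rgb [241. 147.   9.]
side sherd 0.61 [333. 310.] med [485. 292.   8.] lo [468. 267.  -1.] hi [508. 310.  11.] rgb [141. 125.  91.]
side sherd 0.55 [381. 306.] med [395. 279.   8.] lo [379. 258.   1.] hi [415. 291.  11.] rgb [ 43. 177.  73.]
side big_sherd 0.44 [345. 202.] med [ 486. -196.    9.] lo [ 464. -227.   -1.] hi [ 506. -183.   12.] rgb [183. 137.  93.]
side small_bowl 0.82 [269. 198.] med [ 685. -198.   30.] lo [ 648. -302.   -2.] hi [ 723. -139.   41.] rgb [202. 195. 180.]
side dropper 0.42 [250. 263.] med [645. 270.  88.] lo [639. 266.  77.] hi [652. 274.  98.] rgb [33. 33. 32.]
```

```bash
python3 -c "
import cv2,numpy as np
a=cv2.imread('pics/scene0.png');b=cv2.imread('pics/side0.png')
cv2.imwrite('pics/both.png',cv2.resize(np.vstack([a,b]),(400*1,600)))"
```

```text
(no output)
```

View pics/scene0.png

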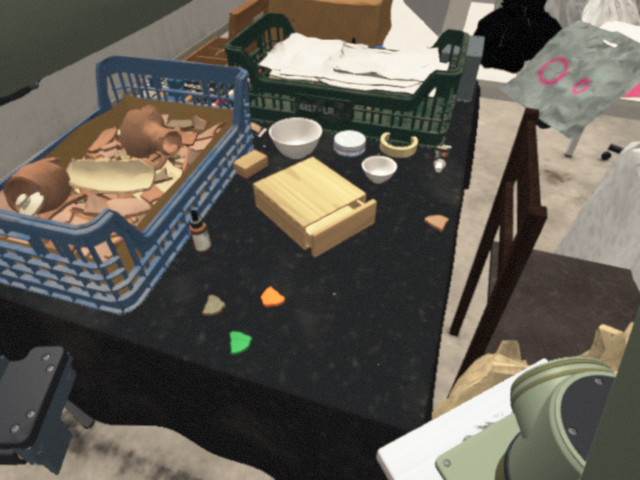

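The picture shows the cabinet near (313,204) with its front facing lower right. The grey sherd is at (212,306), and the look-alikes are orange (272,297) and green (239,342). The big sherd is at (437,222), the small bowl at (379,168) and the dropper at (201,233).

```bash
python3 - <<'E'
from h import *
def rect(P): 
    r=cv2.minAreaRect(P.astype(np.float32)); return np.round(r[0],1),np.round(r[1],1),round(r[2],1),np.round(cv2.boxPoints(r),0).tolist()
for c in ["scene","side"]:
    im,d=optics.grab_frame(c)
    mk=np.zeros((480,640),bool)
    for n in ["cabinet","drawer"]:
        m=optics.silhouettes(c,n)[0]["mask"]; mk|=m
        v,u=np.nonzero(m&(d>0));P=pix2world(c,np.c_[u,v],depth=d[v,u])
        T=P[(P[:,2]>58)&(P[:,2]<70)]
        # trim outliers via percentiles
        print(c,n,len(T),rect(T[:,:2]),np.median(T[:,2]))
        if n=="drawer":
            F=P[(P[:,2]>12)&(P[:,2]<54)&(P[:,0]<575)]
            l=cv2.fitLine(F[:,:2].astype(np.float32),cv2.DIST_HUBER,0,.01,.01).ravel();print(" front line",l.round(3),np.degrees(np.arctan2(l[1],l[0])).round(1))
    for n in ["drawer_floor","drawer","cabinet","sherd"]:
        for q in optics.place_of(c,n)[:3]:
            z={"drawer":34,"drawer_floor":14}.get(n,0)
            print(c,n,round(q["conf"],2),np.round(pix2world(c,q["at"],z=z)[0]))
    for s in optics.silhouettes(c,"sherd")[:4]:
        v,u=np.nonzero(s["mask"])
        if abs(im[v,u].mean(0)[0]-im[v,u].mean(0)[1])<30:
            P=pix2world(c,np.c_[u,v],z=8); print(c,"grey",rect(P[:,:2]))
E
```

```text
scene cabinet 4451 (array([631.7,  22.9]), array([214.4, 166.4]), 11.9, [[510.0, 82.0], [544.0, -81.0], [754.0, -36.0], [719.0, 126.0]]) 61.37532957903704
scene drawer 365 (array([533.6,   2.7]), array([ 13.8, 162.2]), 12.1, [[510.0, 81.0], [544.0, -78.0], [557.0, -75.0], [523.0, 83.0]]) 61.10287299810648
 front line [ 2.08000e-01 -9.78000e-01  5.27699e+02  5.49800e+00] -78.0
scene drawer_floor 0.7 [587.   9.  14.]
scene drawer 0.58 [525.   2.  34.]
scene cabinet 0.84 [651.  22.   0.]
scene sherd 0.84 [458. 193.   0.]
scene sherd 0.64 [487. 300.   0.]
scene sherd 0.58 [393. 283.   0.]
scene grey (array([482.4, 290.1]), array([31.6, 40.4]), 54.3, [[457.0, 289.0], [490.0, 266.0], [508.0, 291.0], [475.0, 315.0]])
side cabinet 2594 (array([633. ,  19.8]), array([213.1, 177. ]), 11.8, [[511.0, 85.0], [547.0, -89.0], [755.0, -45.0], [719.0, 128.0]]) 64.18293172930936
side drawer 162 (array([534.8,  -0.8]), array([ 12.1, 164. ]), 12.3, [[511.0, 78.0], [546.0, -82.0], [558.0, -80.0], [523.0, 81.0]]) 63.80339537689571
 front line [ 2.42000e-01 -9.70000e-01  5.39735e+02  1.30220e+01] -76.0
side drawer_floor 0.71 [576.  15.  14.]
side drawer_floor 0.6 [536. -50.  14.]
side drawer 0.84 [528.   4.  34.]
side cabinet 0.97 [649.  23.   0.]
side sherd 0.76 [483. 301.  -0.]
side sherd 0.75 [457. 192.   0.]
side sherd 0.67 [388. 277.  -0.]
side grey (array([488. , 295.8]), array([37.5, 44.1]), 3.5, [[468.0, 317.0], [471.0, 273.0], [508.0, 275.0], [505.0, 319.0]])
side grey (array([547. , -62.3]), array([ 37.6, 283.2]), 9.6, [[505.0, 74.0], [552.0, -205.0], [589.0, -199.0], [542.0, 80.0]])
```

View pics/side0.png

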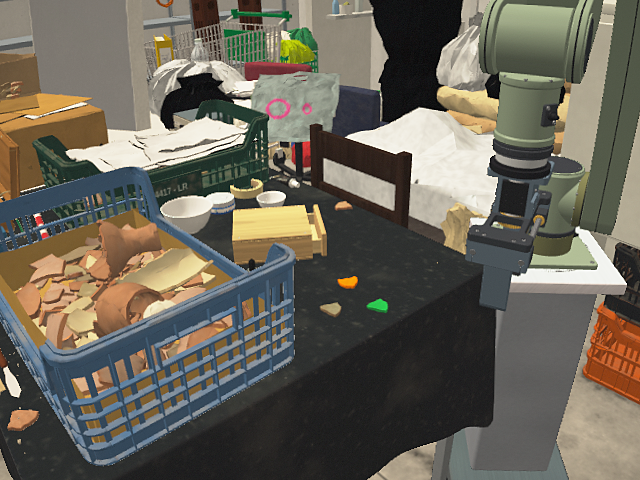

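The side view agrees with the scene view. The cabinet is at (275,232) and the grey sherd at (330,309). The blue crate stands close by on the left, so I'll check its extent.

```bash
python3 - <<'E'
from h import *
print(np.round(optics.camera_info("wrist")["mount"],2).tolist())
im,d=optics.grab_frame("scene")
v,u=np.nonzero(d>0);P=pix2world("scene",np.c_[u,v],depth=d[v,u])
C=P[(P[:,2]>70)&(P[:,0]>300)&(P[:,0]<1000)&(P[:,1]>280)&(P[:,1]<700)&(P[:,2]<400)]
for a in range(300,700,50):
    Q=C[(C[:,0]>=a)&(C[:,0]<a+50)]
    if len(Q)>5: print(a,len(Q),"ymin",np.percentile(Q[:,1],2).round(),"zmax",np.percentile(Q[:,2],98).round())
E
```

```text
[[-0.0, -0.96, -0.29, 81.91], [1.0, -0.0, -0.0, -0.24], [0.0, -0.29, 0.96, -171.38], [0.0, 0.0, 0.0, 1.0]]
500 1302 ymin 406.0 zmax 208.0
550 3487 ymin 372.0 zmax 208.0
600 2544 ymin 322.0 zmax 208.0
650 1212 ymin 283.0 zmax 130.0
```

send_rows(
  targets=[
    [[0,0,0,0.15,-0.15,0,-1],[0,0,0,0.15,-0.15,0,-1],[0,0,0,0.15,-0.15,0,-1],[0,0,0,0.15,-0.15,0,-1],[0,0,0,0.15,-0.15,0,-1],[0,0,0,0.15,-0.15,0,-1],[0,0,0,0.15,-0.15,0,-1],[0,0,0,0.15,-0.12,0,-1],[0,0,0,0,0,0,-1],[0,0,0,0,0,0,-1]],
  ],
)

```text
time_s: 2.55
ee_pos: [473.0, 291.4, 213.8]
ee_rot: [180.0, -0.0, 156.0]
force: [0.1, 1.0, -0.3]
gripper_width: 91.0
gripper_force: 0.0
```

```bash
python3 - <<'E'
from h import *
s=env.state();print(s["time_s"],np.round(s["ee_pos"],1),np.round(s["ee_rot"],1),s["force"])
pose=(s["ee_pos"],s["ee_rot"])
im,d=optics.grab_frame("wrist");cv2.imwrite("pics/w1.png",im[:,:,::-1])
for m in optics.silhouettes("wrist","sherd"):
    c=im[m["mask"]].mean(0)
    v,u=np.nonzero(m["mask"]);P=pix2world("wrist",np.c_[u,v],z=9,pose=pose)[:,:2]
    print(round(m["conf"],2),np.round(m["at"]),c.round(),"mean",P.mean(0).round(1))
    if abs(c[0]-c[1])<30:
        w=[(np.ptp(P@[np.cos(np.radians(a)),np.sin(np.radians(a))]),a) for a in range(0,180,3)]
        print("widths",[(a,round(float(x),1)) for x,a in w][::2],"min",min(w))
        a=np.radians(min(w)[1]);n=np.array([[np.cos(a),np.sin(a)],[-np.sin(a),np.cos(a)]]);q=P@n.T
        print("mid",(n.T@((q.min(0)+q.max(0))/2)).round(1))
        h=cv2.convexHull(P.astype(np.float32));print(cv2.approxPolyDP(h,2,True).reshape(-1,2).round().tolist())
for q in optics.place_of("wrist","sherd"): print(round(q["conf"],2),pix2world("wrist",q["at"],z=0,pose=pose).round(1))
E
```

```text
2.55 [473.  291.4 213.8] [180.  -0. 156.] [ 0.06673949  1.0215682  -0.26246682]
0.98 [221. 238.] [251. 208.  13.] mean [457.1 191.5]
0.81 [268. 149.] [ 84. 244. 120.] mean [394.6 274.2]
0.58 [321. 229.] [209. 192. 145.] mean [485.7 290.9]
widths [(0, 43.0), (6, 42.8), (12, 42.6), (18, 41.8), (24, 40.9), (30, 39.9), (36, 39.5), (42, 38.8), (48, 38.0), (54, 36.8), (60, 37.3), (66, 38.8), (72, 40.1), (78, 41.0), (84, 41.5), (90, 41.6), (96, 41.7), (102, 41.6), (108, 40.9), (114, 40.6), (120, 41.3), (126, 41.9), (132, 42.5), (138, 42.9), (144, 43.4), (150, 43.6), (156, 43.3), (162, 43.5), (168, 43.1), (174, 43.1)] min (np.float64(36.351888803988686), 57)
mid [485.  287.9]
[[511.0, 289.0], [508.0, 294.0], [479.0, 313.0], [470.0, 303.0], [468.0, 287.0], [477.0, 272.0], [500.0, 279.0]]
0.94 [[486.5 294.2   0. ]]
0.78 [[460.  186.4   0. ]]
```

View pics/w1.png

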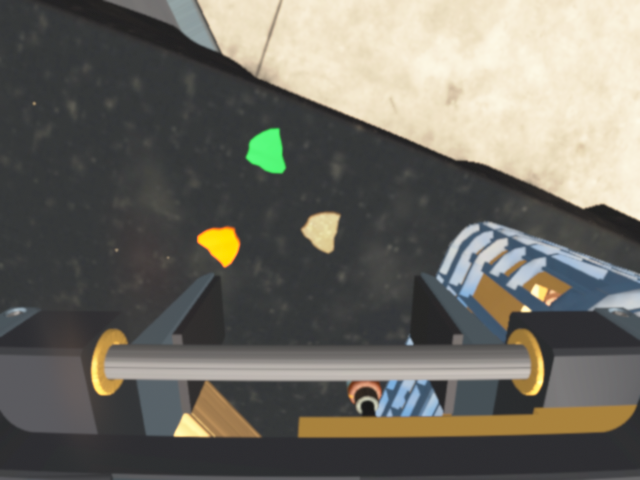

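The grey sherd is at (321,229) in the wrist view, narrowest along 57°, so the grasp yaw is about 147°. Next I move in front of the drawer with the fingers shut and yaw 192°.

send_rows(
  targets=[
    [[0,0,0.067,0.007,-0.187,0,1],[0,0,0.067,0.007,-0.187,0,1],[0,0,0.067,0.007,-0.187,0,1],[0,0,0.067,0.007,-0.187,0,1],[0,0,0.067,0.007,-0.187,0,1],[0,0,0.065,0.007,-0.187,0,1],[0,0,0,0.007,-0.187,0,1],[0,0,0,0.007,-0.187,0,1],[0,0,0,0,0,-0.24,1],[0,0,0,0,0,-0.24,1],[0,0,0,0,0,-0.24,1],[0,0,0,0,0,-0.24,1]],
  ],
)

```text
time_s: 3.9
ee_pos: [484.0, -6.4, 21.0]
ee_rot: [-180.0, 0.1, -167.8]
force: [0.8, -0.9, 0.0]
gripper_width: 0.7
gripper_force: 0.0
```

send_rows(
  targets=[
    [[0,0,0,0,0,0,1],[0,0,0,0,0,0,1],[0,0,0,0,0,0,1]],
  ],
)

```text
time_s: 4.2
ee_pos: [486.1, -7.0, 24.4]
ee_rot: [-179.9, 0.3, -167.8]
force: [0.2, 0.1, 0.0]
gripper_width: 0.2
gripper_force: 0.0
```

```bash
python3 - <<'E'
from h import *
s=env.state();p=np.array(s["ee_pos"]);print(p,s["ee_rot"],s["force"],s["gripper_width"])
for c in ["scene","side"]:
    im,d=optics.grab_frame(c);m=optics.silhouettes(c,"drawer")[0]
    v,u=np.nonzero(m["mask"]&(d>0));P=pix2world(c,np.c_[u,v],depth=d[v,u])
    t=np.radians(12);X=np.array([np.cos(t),np.sin(t)]);Y=np.array([-X[1],X[0]])
    T=P[(P[:,2]>59)&(P[:,2]<68)][:,:2]
    print(c,"front x",np.percentile(T@X,[2,5,50]).round(1),"y",np.percentile(T@Y,[1,99]).round(1),"tcp",p[:2]@X,p[:2]@Y)
E
```

```text
[486.1134997   -6.97829854  24.39333619] [-179.93663387    0.27591463 -167.82709445] [0.1649999  0.11012461 0.03309252] 0.24501831850096936
scene front x [516.3 516.9 521. ] y [-49.7 -26.9] tcp 474.03988357030397 -107.89448563153074
side front x [516.9 517.6 523.3] y [-191.6  -28.5] tcp 474.03988357030397 -107.89448563153074
```

send_rows(
  targets=[
    [[0,0,0,0.02,0.0042,-0.015,1],[0,0,0,0.02,0.0042,-0.015,1],[0,0,0,0.02,0.0042,0,1],[0,0,0,0.02,0.0042,0,1],[0,0,0,0,0,0,1]],
  ],
)

```text
time_s: 4.9
ee_pos: [500.9, -4.0, 15.9]
ee_rot: [-180.0, 0.0, -167.9]
force: [-0.0, -0.3, -0.2]
gripper_width: 0.6
gripper_force: 0.0
```

send_rows(
  targets=[
    [[0,0,0,0.01,0.0021,0,1],[0,0,0,0.01,0.0021,0,1],[0,0,0,0,0,0,1]],
  ],
)

```text
time_s: 5.2
ee_pos: [504.3, -3.2, 16.0]
ee_rot: [-180.0, 0.0, -167.9]
force: [-0.2, -0.3, -1.2]
gripper_width: 0.4
gripper_force: 0.0
```

send_rows(
  targets=[
    [[0,0,0,0.01,0.0021,0,1],[0,0,0,0,0,0,1]],
  ],
)

```text
time_s: 5.4
ee_pos: [506.3, -2.8, 16.0]
ee_rot: [180.0, 0.0, -167.9]
force: [-0.5, 0.7, -0.5]
gripper_width: 0.5
gripper_force: 0.0
```

send_rows(
  targets=[
    [[0,0,0,0.01,0.0021,0,1],[0,0,0,0.01,0.0021,0,1],[0,0,0,0,0,0,1]],
  ],
)

```text
time_s: 5.7
ee_pos: [510.4, -1.9, 16.0]
ee_rot: [-180.0, 0.0, -167.9]
force: [-0.0, 0.2, 0.2]
gripper_width: 0.9
gripper_force: 0.0
```

send_rows(
  targets=[
    [[0,0,0,0.01,0.0021,0,1],[0,0,0,0,0,0,1]],
  ],
)

```text
time_s: 5.9
ee_pos: [512.3, -1.5, 16.0]
ee_rot: [180.0, 0.0, -167.9]
force: [-0.7, -0.7, 0.8]
gripper_width: 0.5
gripper_force: 0.0
```

send_rows(
  targets=[
    [[0,0,0,0.008,0.0017,0,1],[0,0,0,0,0,0,1]],
  ],
)

```text
time_s: 6.1
ee_pos: [512.8, -1.3, 15.9]
ee_rot: [180.0, -0.1, -167.9]
force: [-2.3, -0.0, 1.2]
gripper_width: 0.2
gripper_force: 1.2
```

send_rows(
  targets=[
    [[0,0,0,0.008,0.0017,0,1],[0,0,0,0,0,0,1]],
  ],
)

```text
time_s: 6.3
ee_pos: [513.4, -1.1, 15.8]
ee_rot: [180.0, -0.2, -167.9]
force: [-5.9, -2.0, 4.2]
gripper_width: 0.5
gripper_force: 2.9
```

send_rows(
  targets=[
    [[0,0,0,0.006,0.0013,0,1],[0,0,0,0,0,0,1]],
  ],
)

```text
time_s: 6.5
ee_pos: [514.2, -0.9, 15.8]
ee_rot: [180.0, -0.3, -167.9]
force: [-5.0, -2.6, 5.3]
gripper_width: 0.6
gripper_force: 3.2
```

send_rows(
  targets=[
    [[0,0,0,0.005,0.001,0,1],[0,0,0,0,0,0,1]],
  ],
)

```text
time_s: 6.7
ee_pos: [515.1, -0.8, 15.8]
ee_rot: [180.0, -0.3, -167.9]
force: [-5.9, -2.2, 4.4]
gripper_width: 0.5
gripper_force: 3.3
```

send_rows(
  targets=[
    [[0,0,0,0.008,0.0017,0,1],[0,0,0,0,0,0,1]],
  ],
)

```text
time_s: 6.9
ee_pos: [516.6, -0.4, 15.7]
ee_rot: [180.0, -0.3, -167.9]
force: [-6.1, -1.8, 4.2]
gripper_width: 0.7
gripper_force: 3.3
```

send_rows(
  targets=[
    [[0,0,0,0.007,0.0015,0,1],[0,0,0,0,0,0,1]],
  ],
)

```text
time_s: 7.1
ee_pos: [518.0, -0.1, 15.7]
ee_rot: [180.0, -0.3, -167.9]
force: [-5.6, -1.8, 4.3]
gripper_width: 0.5
gripper_force: 3.3
```

send_rows(
  targets=[
    [[0,0,0,0.007,0.0015,0,1],[0,0,0,0,0,0,1]],
  ],
)

```text
time_s: 7.3
ee_pos: [519.3, 0.2, 15.7]
ee_rot: [180.0, -0.3, -167.9]
force: [-6.6, -2.4, 3.7]
gripper_width: 0.2
gripper_force: 3.4
```

send_rows(
  targets=[
    [[0,0,0,0.007,0.0015,0,1],[0,0,0,0,0,0,1]],
  ],
)

```text
time_s: 7.5
ee_pos: [520.6, 0.5, 15.7]
ee_rot: [180.0, -0.3, -167.9]
force: [-5.9, -1.9, 5.0]
gripper_width: 0.7
gripper_force: 3.4
```

send_rows(
  targets=[
    [[0,0,0,0.007,0.0015,0,1],[0,0,0,0,0,0,1]],
  ],
)

```text
time_s: 7.7
ee_pos: [522.0, 0.8, 15.7]
ee_rot: [180.0, -0.3, -167.9]
force: [-6.5, -2.4, 4.1]
gripper_width: 0.3
gripper_force: 3.5
```

send_rows(
  targets=[
    [[0,0,0,0.007,0.0015,0,1],[0,0,0,0,0,0,1]],
  ],
)

```text
time_s: 7.9
ee_pos: [523.3, 1.1, 15.7]
ee_rot: [180.0, -0.3, -167.9]
force: [-6.1, -3.3, 3.6]
gripper_width: 1.0
gripper_force: 3.5
```

send_rows(
  targets=[
    [[0,0,0,0.006,0.0013,0,1],[0,0,0,0,0,0,1]],
  ],
)

```text
time_s: 8.1
ee_pos: [524.4, 1.3, 15.7]
ee_rot: [180.0, -0.3, -167.9]
force: [-6.5, -3.2, 4.7]
gripper_width: 0.4
gripper_force: 3.7
```

send_rows(
  targets=[
    [[0,0,0,0.005,0.001,0,1],[0,0,0,0,0,0,1]],
  ],
)

```text
time_s: 8.3
ee_pos: [525.3, 1.5, 15.7]
ee_rot: [180.0, -0.3, -167.9]
force: [-7.0, -2.1, 5.3]
gripper_width: 0.4
gripper_force: 3.8
```

send_rows(
  targets=[
    [[0,0,0,0.006,0.0013,0,1],[0,0,0,0,0,0,1]],
  ],
)

```text
time_s: 8.5
ee_pos: [526.3, 1.8, 15.7]
ee_rot: [180.0, -0.4, -167.9]
force: [-8.0, -2.7, 5.4]
gripper_width: 0.8
gripper_force: 4.0
```

send_rows(
  targets=[
    [[0,0,0,0.005,0.001,0,1],[0,0,0,0,0,0,1]],
  ],
)

```text
time_s: 8.7
ee_pos: [526.6, 1.8, 15.7]
ee_rot: [179.9, -0.4, -167.9]
force: [-8.9, -3.8, 7.0]
gripper_width: 0.4
gripper_force: 4.8
```

send_rows(
  targets=[
    [[0,0,0,0.003,0.0006,0,1],[0,0,0,0,0,0,1]],
  ],
)

```text
time_s: 8.9
ee_pos: [526.7, 1.8, 15.7]
ee_rot: [179.9, -0.5, -167.9]
force: [-9.3, -3.4, 8.0]
gripper_width: 0.6
gripper_force: 5.4
```

send_rows(
  targets=[
    [[0,0,0,-0.22,-0.0468,0,1],[0,0,0,-0.22,-0.0468,0,1],[0,0,0,-0.22,-0.0468,0,1],[0,0,0,0,0,0,1],[0,0,0,0,0,0,1],[0,0,0,0,0,0,1]],
  ],
)

```text
time_s: 9.5
ee_pos: [401.5, -25.7, 16.5]
ee_rot: [-179.9, 0.2, -167.9]
force: [0.5, -0.5, 0.3]
gripper_width: 0.1
gripper_force: 0.0
```

```bash
python3 - <<'E'
from h import *
t=np.radians(12);X=np.array([np.cos(t),np.sin(t)]);Y=np.array([-X[1],X[0]])
s=env.state();print(s["ee_pos"],s["ee_rot"])
for c in ["scene","side"]:
    im,d=optics.grab_frame(c)
    m=optics.silhouettes(c,"drawer")[0]
    v,u=np.nonzero(m["mask"]&(d>0));P=pix2world(c,np.c_[u,v],depth=d[v,u])
    T=P[(P[:,2]>59)&(P[:,2]<68)][:,:2]
    print(c,"front x",np.percentile(T@X,[2,5,50]).round(1),"y",np.percentile(T@Y,[1,99]).round(1))
    for q in optics.place_of(c,"drawer_floor")[:2]:print(q["conf"],pix2world(c,q["at"],z=14)[0].round())
E
```

```text
[401.46642454 -25.65783488  16.48458301] [-179.94926886    0.20389041 -167.88179829]
scene front x [443.5 443.6 448.7] y [-52.5 -28.5]
0.67 [520. -12.  14.]Traceback (most recent call last):
  File "<stdin>", line 6, in <module>
IndexError: list index out of range
```

send_rows(
  targets=[
    [[0,0,0,0,0,0.2,1],[0,0,0,0,0,0.2,1],[0,0,0,0,0,0.2,1],[0,0,-0.083,0.053,0.198,0,-1],[0,0,-0.083,0.053,0.198,0,-1],[0,0,-0.083,0.053,0.198,0,-1],[0,0,-0.083,0.053,0.198,0,-1],[0,0,-0.083,0.053,0.198,0,-1],[0,0,-0.083,0.053,0.198,0,-1],[0,0,0,0.053,0.198,0,-1],[0,0,0,0.053,0.198,0,-1],[0,0,0,0,0,0,-1]],
  ],
)

```text
time_s: 10.95
ee_pos: [484.8, 293.5, 135.5]
ee_rot: [179.8, 0.0, 148.0]
force: [0.2, -1.4, -0.7]
gripper_width: 69.6
gripper_force: 0.0
```

send_rows(
  targets=[
    [[0,0,0,0,0,0,-1],[0,0,0,0,0,0,-1]],
  ],
)

```text
time_s: 11.15
ee_pos: [482.7, 287.8, 135.6]
ee_rot: [-179.9, -0.0, 147.7]
force: [-0.8, -0.5, -0.3]
gripper_width: 85.6
gripper_force: 0.0
```

```bash
cat > look.py <<'E'
from h import *
s=env.state();print(s["time_s"],np.round(s["ee_pos"],1),np.round(s["ee_rot"],1),s["force"].round(1) if hasattr(s["force"],"round") else s["force"],s["gripper_width"])
pose=(s["ee_pos"],s["ee_rot"])
im,d=optics.grab_frame("wrist");cv2.imwrite("pics/w2.png",im[:,:,::-1])
for m in optics.silhouettes("wrist","sherd"):
    c=im[m["mask"]].mean(0)
    v,u=np.nonzero(m["mask"]);P=pix2world("wrist",np.c_[u,v],z=8,pose=pose)[:,:2]
    print(round(m["conf"],2),np.round(m["at"]),c.round(),"mean",P.mean(0).round(1))
    if abs(c[0]-c[1])<30:
        w=[(np.ptp(P@[np.cos(np.radians(a)),np.sin(np.radians(a))]),a) for a in range(0,180,3)]
        print("min",min(w))
        a=np.radians(min(w)[1]);n=np.array([[np.cos(a),np.sin(a)],[-np.sin(a),np.cos(a)]]);q=P@n.T
        print("mid",(n.T@((q.min(0)+q.max(0))/2)).round(1))
for q in optics.place_of("wrist","sherd"): print(round(q["conf"],2),pix2world("wrist",q["at"],z=0,pose=pose).round(1))
E
python3 look.py
```

```text
11.15 [482.7 287.8 135.6] [-179.9   -0.   147.7] [-0.8 -0.5 -0.3] 85.58168119132708
0.86 [326. 241.] [217. 200. 151.] mean [486.1 291.1]
min (np.float64(35.06725170492825), 54)
mid [485.  288.4]
0.83 [240. 154.] [ 85. 245. 121.] mean [394.3 274.1]
0.66 [197. 266.] [251. 206.  12.] mean [451.7 191.4]
0.88 [[457.6 189.6   0. ]]
0.76 [[486.9 291.6   0. ]]
0.71 [[391.9 278.1   0. ]]
```

View pics/w2.png

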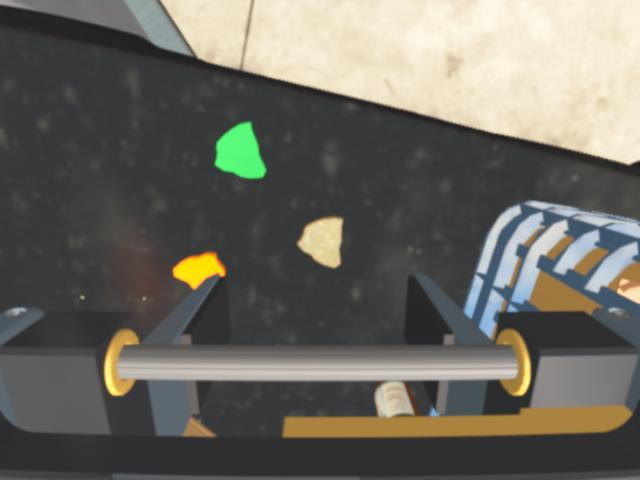

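Sherd at (322,241), centred between the fingers. Now descending.

send_rows(
  targets=[
    [[0,0,0,0.015,0.014,-0.2,-1],[0,0,0,0,0,-0.2,-1],[0,0,0,0,0,-0.14,-1],[0,0,0,0,0,0,-1],[0,0,0,0,0,0,-1]],
  ],
)

```text
time_s: 11.8
ee_pos: [486.6, 291.2, 28.6]
ee_rot: [180.0, 0.0, 147.7]
force: [-0.5, -0.2, -0.2]
gripper_width: 91.4
gripper_force: 0.0
```

send_rows(
  targets=[
    [[0,0,0,0,0,-0.06,-1],[0,0,0,0,0,-0.06,-1],[0,0,0,0,0,0,-1],[0,0,0,0,0,0,-1]],
  ],
)

```text
time_s: 12.2
ee_pos: [486.2, 291.5, 3.9]
ee_rot: [-180.0, -0.0, 147.8]
force: [0.5, -0.2, 0.4]
gripper_width: 91.2
gripper_force: 0.0
```

send_rows(
  targets=[
    [[0,0,0,0,0,0,0],[0,0,0,0,0,0,0.3],[0,0,0,0,0,0,1],[0,0,0,0,0,0,1],[0,0,0,0,0,0,1],[0,0,0,0,0,0,1],[0,0,0,0,0,0,1]],
  ],
  grip_force=15,
)

```text
time_s: 12.9
ee_pos: [486.2, 291.5, 4.0]
ee_rot: [180.0, -0.0, 147.8]
force: [-0.5, -0.0, 0.6]
gripper_width: 38.0
gripper_force: 0.1
```

send_rows(
  targets=[
    [[0,0,0,0,0,0,1],[0,0,0,0,0,0,1],[0,0,0,0,0,0,1]],
  ],
)

```text
time_s: 13.2
ee_pos: [486.3, 291.6, 4.0]
ee_rot: [180.0, 0.0, 147.7]
force: [0.1, 0.0, 0.2]
gripper_width: 34.6
gripper_force: 14.9
```

send_rows(
  targets=[
    [[0,0,0,0,0,0.05,1],[0,0,0,0,0,0.05,1],[0,0,0,0,0,0,1]],
  ],
)

```text
time_s: 13.5
ee_pos: [487.6, 292.3, 26.0]
ee_rot: [179.8, 0.1, 147.7]
force: [0.4, 0.1, -0.3]
gripper_width: 34.5
gripper_force: 14.9
```

send_rows(
  targets=[
    [[0,0,0,0,0,0.14,1],[0,0,0,0,0,0.14,1],[0,0,0,0,0,0.14,1],[0,0,0.07,0.012,-0.184,0.05,1],[0,0,0.07,0.012,-0.184,0.05,1],[0,0,0.07,0.012,-0.184,0,1],[0,0,0.07,0.012,-0.184,0,1],[0,0,0.07,0.012,-0.184,0,1],[0,0,0.07,0.012,-0.184,0,1],[0,0,0.07,0.012,-0.184,0,1],[0,0,0,0.012,-0.184,0,1],[0,0,0,0,0,0,1]],
  ],
)

```text
time_s: 14.7
ee_pos: [505.6, -6.4, 128.3]
ee_rot: [-179.9, 0.0, -168.4]
force: [-0.1, 0.4, -0.9]
gripper_width: 34.8
gripper_force: 14.9
```

send_rows(
  targets=[
    [[0,0,0,0,0,0,1],[0,0,0,0,0,0,1]],
  ],
)

```text
time_s: 14.9
ee_pos: [505.3, -2.1, 128.1]
ee_rot: [180.0, 0.0, -168.1]
force: [0.1, -0.1, -0.1]
gripper_width: 34.5
gripper_force: 14.9
```

```bash
python3 - <<'E'
from h import *
t=np.radians(12);X=np.array([np.cos(t),np.sin(t)]);Y=np.array([-X[1],X[0]])
s=env.state();p=np.array(s["ee_pos"]);print(p,s["ee_rot"],s["gripper_width"],"XY",p[:2]@X,p[:2]@Y)
im,d=optics.grab_frame("wrist");cv2.imwrite("pics/w3.png",im[:,:,::-1])
im2,d2=optics.grab_frame("side");cv2.imwrite("pics/w3s.png",cv2.resize(im2[160:340,200:440,::-1],(720,540)))
E
```

```text
[505.33577729  -2.12305109 128.06580885] [ 1.79973085e+02  6.64073729e-03 -1.68127520e+02] 34.467875461300274 XY 493.8515709817215 -107.14187321649148
```

View pics/w3.png

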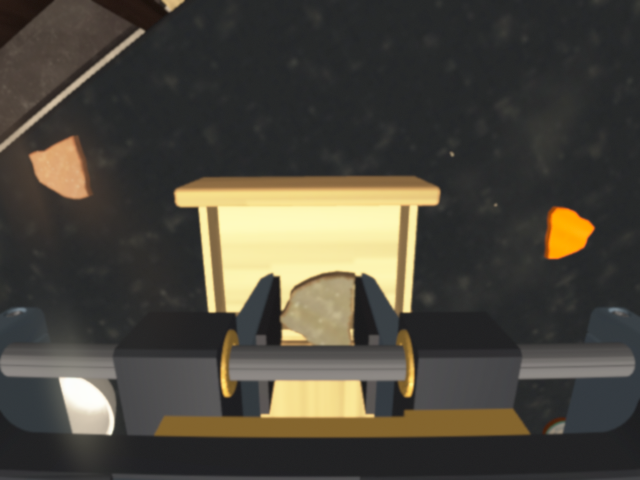

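View pics/w3s.png

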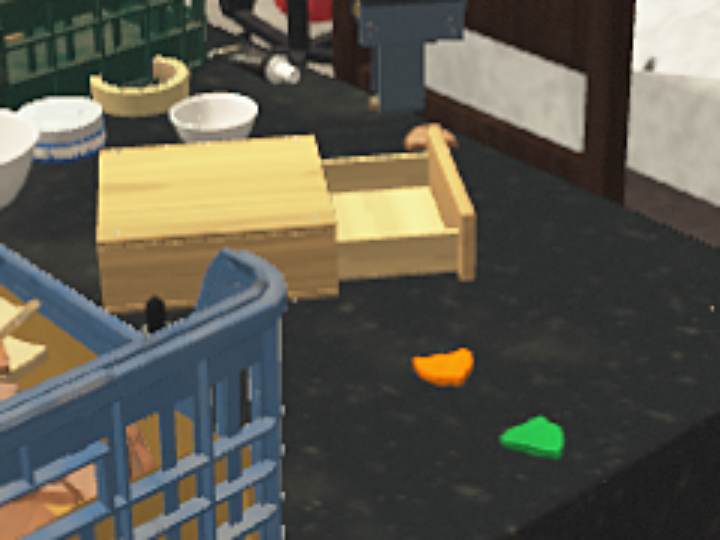

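The sherd is held at (320,305), centred between the tray walls (columns 210 to 410). The drawer is fully out with a clear floor. Lowering now.

send_rows(
  targets=[
    [[0,0,0,0,0,-0.17,1],[0,0,0,0,0,-0.17,1],[0,0,0,0,0,-0.14,1],[0,0,0,0,0,-0.03,1],[0,0,0,0,0,0,1],[0,0,0,0,0,0,1]],
  ],
)

```text
time_s: 15.6
ee_pos: [506.6, -2.4, 27.1]
ee_rot: [-180.0, 0.1, -168.1]
force: [-0.6, -0.6, 0.4]
gripper_width: 34.5
gripper_force: 14.9
```

send_rows(
  targets=[
    [[0,0,0,0,0,-0.01,1],[0,0,0,0,0,0,1]],
  ],
)

```text
time_s: 15.8
ee_pos: [506.2, -2.8, 25.0]
ee_rot: [-180.0, 0.1, -168.1]
force: [0.0, 0.6, -0.3]
gripper_width: 34.2
gripper_force: 14.9
```

send_rows(
  targets=[
    [[0,0,0,0,0,-0.012,1],[0,0,0,0,0,-0.012,1],[0,0,0,0,0,0,1],[0,0,0,0,0,0,1]],
  ],
)

```text
time_s: 16.2
ee_pos: [505.4, -2.9, 19.1]
ee_rot: [180.0, -0.0, -168.2]
force: [0.3, 0.1, 0.2]
gripper_width: 34.5
gripper_force: 14.9
```

send_rows(
  targets=[
    [[0,0,0,0,0,-0.006,1],[0,0,0,0,0,0,1],[0,0,0,0,0,0,1]],
  ],
)

```text
time_s: 16.5
ee_pos: [505.5, -2.8, 18.0]
ee_rot: [180.0, -0.0, -168.2]
force: [0.7, 0.5, 0.4]
gripper_width: 34.3
gripper_force: 14.9
```

send_rows(
  targets=[
    [[0,0,0,0,0,-0.005,1],[0,0,0,0,0,0,1],[0,0,0,0,0,0,0.15],[0,0,0,0,0,0,0.05],[0,0,0,0,0,0,-0.2],[0,0,0,0,0,0,-0.3],[0,0,0,0,0,0,-0.3],[0,0,0,0,0,0,-0.3]],
  ],
)

```text
time_s: 17.3
ee_pos: [505.4, -2.8, 16.9]
ee_rot: [180.0, -0.0, -168.2]
force: [-1.1, 0.1, 0.4]
gripper_width: 59.3
gripper_force: 0.0
```

send_rows(
  targets=[
    [[0,0,0,0,0,0.06,-0.3],[0,0,0,0,0,0.15,-0.3],[0,0,0,0,0,0.2,-0.3],[0,0,0,0,0,0.2,-0.3],[0,0,0,0,0,0,0],[0,0,0,0,0,0,1],[0,0,0,0,0,0,1]],
  ],
)

```text
time_s: 18.0
ee_pos: [504.5, -2.8, 138.3]
ee_rot: [180.0, -0.1, -168.2]
force: [-0.8, -0.1, -0.1]
gripper_width: 38.2
gripper_force: 0.0
```

```bash
python3 look.py; cp pics/w2.png pics/w4.png
```

```text
18.0 [504.5  -2.8 138.3] [ 1.800e+02 -1.000e-01 -1.682e+02] [-0.8 -0.1 -0.1] 38.246145475965264
0.98 [557. 227.] [246. 159.   5.] mean [458.1 189.1]
0.93 [323. 241.] [180. 162. 120.] mean [508.7   1.3]
min (np.float64(36.78742091974915), 102)
mid [510.6  -1.6]
0.96 [[458.1 187.9   0. ]]
0.9 [[508.3   3.2   0. ]]
```

View pics/w4.png

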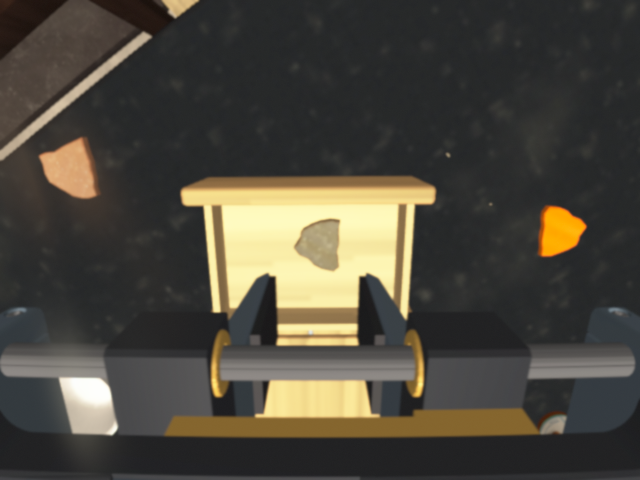

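The sherd lies flat at (320,243) mid-tray. Moving in front of the drawer to press.

send_rows(
  targets=[
    [[0,0,0,-0.215,-0.046,0,1],[0,0,0,-0.215,-0.046,0,1],[0,0,0,0,0,0,1],[0,0,0,0,0,-0.2,1],[0,0,0,0,0,-0.2,1],[0,0,0,0,0,-0.2,1],[0,0,0,0,0,0,1],[0,0,0,0,0,0,1]],
  ],
)

```text
time_s: 18.95
ee_pos: [419.6, -21.2, 18.8]
ee_rot: [180.0, -0.1, -168.2]
force: [-0.4, -1.0, -0.3]
gripper_width: 0.2
gripper_force: 0.0
```

send_rows(
  targets=[
    [[0,0,0,0.02,0.0042,0,1],[0,0,0,0.02,0.0042,0,1],[0,0,0,0.02,0.0042,0,1],[0,0,0,0.02,0.0042,0,1],[0,0,0,0.01,0.0021,0,1],[0,0,0,0.01,0.0021,0,1]],
  ],
)

```text
time_s: 19.55
ee_pos: [439.7, -17.0, 19.2]
ee_rot: [180.0, 0.0, -168.1]
force: [0.2, -0.3, -0.3]
gripper_width: 0.7
gripper_force: 0.0
```

send_rows(
  targets=[
    [[0,0,0,0.01,0.0021,0,1],[0,0,0,0.01,0.0021,0,1]],
  ],
)

```text
time_s: 19.75
ee_pos: [442.5, -16.3, 18.8]
ee_rot: [180.0, -0.1, -168.1]
force: [-2.1, -0.2, 2.0]
gripper_width: 0.6
gripper_force: 1.3
```

send_rows(
  targets=[
    [[0,0,0,0.01,0.0021,0,1],[0,0,0,0.01,0.0021,0,1],[0,0,0,0.01,0.0021,0,1]],
  ],
)

```text
time_s: 20.05
ee_pos: [449.0, -14.8, 18.8]
ee_rot: [180.0, -0.1, -168.2]
force: [-2.6, 0.0, 1.2]
gripper_width: 0.3
gripper_force: 1.5
```

send_rows(
  targets=[
    [[0,0,0,0.012,0.0025,0,1],[0,0,0,0.012,0.0025,0,1],[0,0,0,0.012,0.0025,0,1],[0,0,0,0.012,0.0025,0,1],[0,0,0,0.012,0.0025,0,1],[0,0,0,0.012,0.0025,0,1],[0,0,0,0.012,0.0025,0,1],[0,0,0,0.012,0.0025,0,1],[0,0,0,0.012,0.0025,0,1],[0,0,0,0.012,0.0025,0,1]],
  ],
)

```text
time_s: 21.05
ee_pos: [473.0, -9.7, 18.8]
ee_rot: [180.0, -0.1, -168.2]
force: [-5.3, 2.4, 0.5]
gripper_width: 0.2
gripper_force: 2.3
```

send_rows(
  targets=[
    [[0,0,0,0.012,0.0025,0,1],[0,0,0,0.012,0.0025,0,1],[0,0,0,0.012,0.0025,0,1],[0,0,0,0.012,0.0025,0,1],[0,0,0,0.012,0.0025,0,1],[0,0,0,0.012,0.0025,0,1],[0,0,0,0.012,0.0025,0,1],[0,0,0,0.012,0.0025,0,1],[0,0,0,0.012,0.0025,0,1],[0,0,0,0.012,0.0025,0,1]],
  ],
)

```text
time_s: 22.05
ee_pos: [496.3, -4.6, 18.8]
ee_rot: [179.9, -0.2, -168.1]
force: [-5.9, 2.1, 2.4]
gripper_width: 0.7
gripper_force: 3.1
```

send_rows(
  targets=[
    [[0,0,0,0.01,0.0021,0,1],[0,0,0,0.01,0.0021,0,1],[0,0,0,0.01,0.0021,0,1],[0,0,0,0.01,0.0021,0,1],[0,0,0,0.01,0.0021,0,1],[0,0,0,0.01,0.0021,0,1],[0,0,0,0.01,0.0021,0,1],[0,0,0,0,0,0,1]],
  ],
)

```text
time_s: 22.85
ee_pos: [510.3, -1.6, 18.8]
ee_rot: [179.9, -0.2, -168.2]
force: [-7.2, 2.8, 2.1]
gripper_width: 0.5
gripper_force: 3.0
```

send_rows(
  targets=[
    [[0,0,0,0.01,0.0021,0,1],[0,0,0,0.005,0.001,0,1],[0,0,0,0,0,0,1]],
  ],
)

```text
time_s: 23.15
ee_pos: [513.1, -1.0, 18.8]
ee_rot: [179.9, -0.2, -168.2]
force: [-6.6, 2.6, 2.8]
gripper_width: 0.4
gripper_force: 3.1
```

Base force is about 7.5 N. Now small steps, feeling for the stop.

send_rows(
  targets=[
    [[0,0,0,0.006,0.0013,0,1],[0,0,0,0,0,0,1]],
  ],
)

```text
time_s: 23.35
ee_pos: [514.2, -0.8, 18.8]
ee_rot: [179.9, -0.2, -168.1]
force: [-7.3, 2.2, 2.1]
gripper_width: 0.6
gripper_force: 3.2
```

send_rows(
  targets=[
    [[0,0,0,0.006,0.0013,0,1],[0,0,0,0,0,0,1]],
  ],
)

```text
time_s: 23.55
ee_pos: [515.4, -0.5, 18.8]
ee_rot: [179.9, -0.2, -168.2]
force: [-7.5, 1.8, 3.0]
gripper_width: 0.5
gripper_force: 3.3
```

send_rows(
  targets=[
    [[0,0,0,0.006,0.0013,0,1],[0,0,0,0,0,0,1]],
  ],
)

```text
time_s: 23.75
ee_pos: [516.6, -0.3, 18.8]
ee_rot: [179.9, -0.2, -168.1]
force: [-7.2, 3.0, 3.4]
gripper_width: 0.4
gripper_force: 3.3
```

send_rows(
  targets=[
    [[0,0,0,0.006,0.0013,0,1],[0,0,0,0,0,0,1]],
  ],
)

```text
time_s: 23.95
ee_pos: [517.7, 0.0, 18.8]
ee_rot: [179.9, -0.2, -168.1]
force: [-7.6, 1.9, 2.6]
gripper_width: 0.5
gripper_force: 3.4
```

send_rows(
  targets=[
    [[0,0,0,0.006,0.0013,0,1],[0,0,0,0,0,0,1]],
  ],
)

```text
time_s: 24.15
ee_pos: [518.9, 0.3, 18.8]
ee_rot: [179.9, -0.2, -168.1]
force: [-6.9, 2.9, 3.3]
gripper_width: 0.5
gripper_force: 3.4
```

send_rows(
  targets=[
    [[0,0,0,0.006,0.0013,0,1],[0,0,0,0,0,0,1]],
  ],
)

```text
time_s: 24.35
ee_pos: [520.1, 0.5, 18.8]
ee_rot: [179.9, -0.2, -168.1]
force: [-8.0, 2.0, 2.7]
gripper_width: 0.5
gripper_force: 3.4
```

send_rows(
  targets=[
    [[0,0,0,0.006,0.0013,0,1],[0,0,0,0,0,0,1]],
  ],
)

```text
time_s: 24.55
ee_pos: [521.3, 0.8, 18.8]
ee_rot: [179.9, -0.2, -168.2]
force: [-7.9, 2.4, 2.5]
gripper_width: 0.5
gripper_force: 3.5
```

send_rows(
  targets=[
    [[0,0,0,0.006,0.0013,0,1],[0,0,0,0,0,0,1]],
  ],
)

```text
time_s: 24.75
ee_pos: [522.4, 1.0, 18.8]
ee_rot: [179.9, -0.2, -168.1]
force: [-8.0, 2.7, 2.9]
gripper_width: 0.5
gripper_force: 3.6
```

send_rows(
  targets=[
    [[0,0,0,0.006,0.0013,0,1],[0,0,0,0,0,0,1]],
  ],
)

```text
time_s: 24.95
ee_pos: [523.5, 1.3, 18.8]
ee_rot: [179.9, -0.2, -168.1]
force: [-7.1, 1.0, 2.8]
gripper_width: 0.3
gripper_force: 3.7
```

send_rows(
  targets=[
    [[0,0,0,0.005,0.001,0,1],[0,0,0,0,0,0,1]],
  ],
)

```text
time_s: 25.15
ee_pos: [523.9, 1.3, 18.9]
ee_rot: [179.9, -0.3, -168.1]
force: [-8.7, 2.0, 4.7]
gripper_width: 0.5
gripper_force: 4.4
```

send_rows(
  targets=[
    [[0,0,0,0.004,0.0008,0,1],[0,0,0,0,0,0,1]],
  ],
)

```text
time_s: 25.35
ee_pos: [524.1, 1.4, 18.8]
ee_rot: [179.9, -0.4, -168.1]
force: [-10.4, 1.3, 6.3]
gripper_width: 0.6
gripper_force: 5.1
```

send_rows(
  targets=[
    [[0,0,0,0.002,0.0004,0,1],[0,0,0,0,0,0,1]],
  ],
)

```text
time_s: 25.55
ee_pos: [524.1, 1.4, 18.8]
ee_rot: [179.9, -0.4, -168.1]
force: [-11.4, 0.3, 6.0]
gripper_width: 0.1
gripper_force: 5.5
```

Firm at the stop, at about 12.5 N. Letting go.

send_rows(
  targets=[
    [[0,0,0,-0.05,-0.0106,0,1],[0,0,0,-0.1,-0.0213,0,1],[0,0,0,-0.2,-0.0425,0,1],[0,0,0,-0.2,-0.0425,0,1],[0,0,0,-0.05,-0.01,0,1],[0,0,0,0,0,0,1],[0,0,0,0,0,0,1],[0,0,0,0,0,0,1]],
  ],
)

```text
time_s: 26.35
ee_pos: [410.4, -24.0, 19.4]
ee_rot: [-179.9, 0.2, -168.1]
force: [0.5, 1.4, -0.0]
gripper_width: 0.4
gripper_force: 0.0
```

```bash
python3 - <<'E'
from h import *
t=np.radians(12);X=np.array([np.cos(t),np.sin(t)])
s=env.state();print(s["time_s"],s["ee_pos"],s["force"])
im,d=optics.grab_frame("scene");m=optics.silhouettes("scene","drawer")[0]
v,u=np.nonzero(m["mask"]&(d>0));P=pix2world("scene",np.c_[u,v],depth=d[v,u]);T=P[(P[:,2]>59)&(P[:,2]<68)][:,:2]
print("front",np.percentile(T@X,[2,5,50]).round(1))
im,d=optics.grab_frame("side");cv2.imwrite("pics/fin.png",cv2.resize(im[160:340,200:440,::-1],(720,540)))
E
```

```text
26.35 [410.39126157 -24.04760299  19.41343348] [ 0.47238923  1.41829544 -0.03179049]
front [515.9 516.6 521.1]
```

View pics/fin.png

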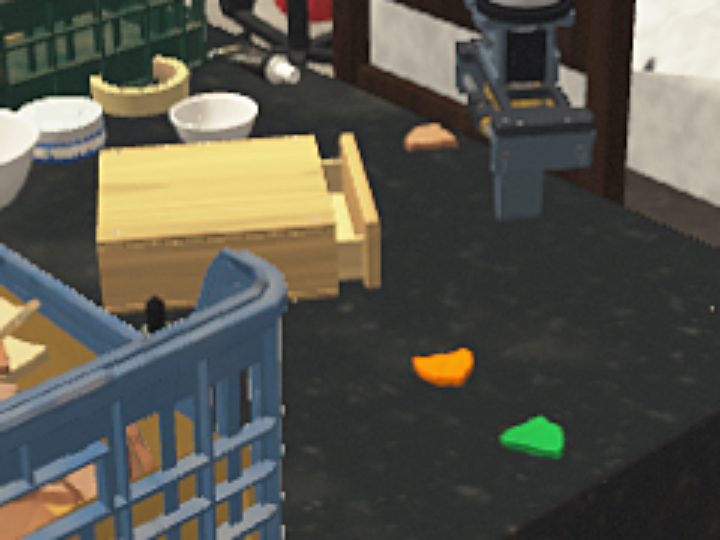

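The drawer front, at (360,210), is back at its original latched position and the gripper at (520,180) is clear.

```bash
python3 -c "
from workcell import env
print(env.job_done())"
```

```text
the job is handed in; nothing more can be done
None
```

I handed the job in at about 26 s: the drawer is latched shut with the smaller sherd flat inside, the highest press I read was about 13 N, and I touched none of the bystanders; the hand-in gave no verdict.

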